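Lift the load arm off a torque sensor for zeroing and hold it level above

TASK

Unload the torque sensor so that its meter can be zeroed: draw the red-knobbed drive pin up out of the load arm's hub, hang it by its collar in the slot of the yellow pin bracket and let go of it. Then grip the load arm at its balance point, lift it straight up off the spigot, keeping it level, and finish still holding it there, at rest and level, the hub about 4 cm clear above the spigot and still lined up with it as it sat; the program ends while the gripper holds the arm. Do not disturb the bottle, the two steel weights or the meter.

Things in the scene. Friction and masses are not known exactly. Their poses are not given: they have to be found in the camera images.
- stand: Fixed stand: dark base plate 360x110x12 mm; in a row along its x a yellow pin bracket, a round torque sensor with dark drive plate 60x56 mm (top 70 mm above bench) and an arm rest post (30 mm cap, top at 70 mm, x=215 mm). Origin: on the bench on the sensor's axis; +x to the arm rest, z up. Plate spans x -115..245, y -55..55 mm. Place and heading vary.
- spigot_tip (a point): Top of the brass spigot (15 mm diameter, tapered tip) standing 14 mm up from the drive plate on the sensor axis, 84 mm above the bench; axes as the stand.
- notch (a point): Parking place of the pin axis in the yellow bracket's slot, on the tab's upper face, 62 mm above the bench, at stand x=-80 mm; axes as the stand. The tab is a level fork 6 mm thick, 44 mm wide in y; slot 12 mm wide along x, closed 6 mm from here on the -x side, its open mouth 20 mm from here on the +x (sensor) side. Open above; 50 mm of free depth above the base plate. Upright 19 mm away at -x.
- drive_pin: Loose pin, 60 g: steel shank 8 mm diameter, 32 mm long, chamfered; collar 20 mm diameter, 4 mm thick; red knob 17 mm diameter, 35 mm tall. Origin: axis at the collar's underside, z up (tip at -32, knob top at +39 mm). Starts upright in a 10 mm bore through the hub into the drive plate, at stand x=-20 mm, collar on the hub 92 mm above the bench; slides out freely upwards.
- pin_knob (a point): Point on the axis of the red knob to grip from above or from the side, 26 mm above the collar's underside.
- load_arm: Loose arm, about 0.7 kg, 265 mm long: steel hub 60x46x22 mm, blue bar 18 mm wide and tall (bare for x 30..201, its underside 2 mm above the hub's), steel end block 34x30x22 mm. Origin: axis of the hub's 17 mm bore at the hub's underside; +x along the bar, z up. Starts level, bore over spigot, on drive plate and arm rest, x along the stand's x. With the pin out nothing locks it.
- balance_point (a point): Balance point (centre of mass) of the load arm: in the middle of the bar's section, 74 mm from the hub bore axis along the bar (44 mm from the hub's face), 11 mm above the hub's underside; 81 mm above the bench at the start. Axes as the load arm.
- bottle: Bystander: glass bottle with blue cap, 70 mm diameter, 140 mm tall, beside the stand near its pin-bracket end. Origin: centre of its underside.
- weight_500: Bystander: steel knob weight, 38 mm diameter, 67 mm tall, beside the stand. Origin: centre of its underside.
- weight_200: Bystander: steel knob weight, 28 mm diameter, 50 mm tall, beside the stand. Origin: centre of its underside.
- meter: Bystander: black digital meter with yellow keys, 130 x 100 x 79 mm, beside the stand. Origin: centre of its underside.
Mind the look-alikes: they are no part of the job. Of the things like the drive_pin, leave any that is turquoise; of the rest the larger one is meant.

How it is judged:
On the way, in this order (a step that is already met when the one before it is completed fails the run):
1. the drive pin hangs by its collar in the slot of the pin bracket, upright, let go and at rest, the load arm still on the sensor (x of drive_pin in the frame of notch between -0.0075 and 0.012 m and y of drive_pin in the frame of notch between -0.005 and 0.005 m and z of drive_pin in the frame of notch between -0.003 and 0.004 m and angle between drive_pin's own z axis and vertical below 0.15 rad and contact force between drive_pin and the fingers below 0.1 N and linear speed of drive_pin below 0.03 m/s and z of load_arm in the frame of spigot_tip below -0.008 m), for 0.3 s.
2. the load arm is gripped within 25 mm of its balance point and lifted clear of the spigot, resting on nothing else (x of the grasp point in the frame of balance_point between -0.025 and 0.025 m and contact force between load_arm and the fingers above 2 N and z of load_arm in the frame of spigot_tip above 0.005 m and contact force between load_arm and stand below 0.1 N and contact force between load_arm and drive_pin below 0.1 N and contact force between load_arm and bottle below 0.1 N and contact force between load_arm and weight_500 below 0.1 N and contact force between load_arm and weight_200 below 0.1 N and contact force between load_arm and meter below 0.1 N), for 0.2 s.
At the end, for the whole second after the job is handed in: Arm held within 25 mm of its balance point, still, level to 0.08 rad, touching nothing else; hub 20-70 mm above the spigot tip, within 15 mm of its axis, bar within 0.13 rad of the stand. Pin hangs upright in the slot, collar on the tab, let go. Bystanders within 20 mm of their places (x of the grasp point in the frame of balance_point between -0.025 and 0.025 m and contact force between load_arm and the fingers above 2 N and horizontal distance between load_arm and spigot_tip below 0.015 m and z of load_arm in the frame of spigot_tip between 0.02 and 0.07 m and angle between load_arm's own z axis and vertical below 0.08 rad and angle between the x axis of load_arm and the x axis of stand, either way round below 0.13 rad and linear speed of load_arm below 0.02 m/s and angular speed of load_arm below 0.1 rad/s and contact force between load_arm and stand below 0.1 N and contact force between load_arm and drive_pin below 0.1 N and contact force between load_arm and bottle below 0.1 N and contact force between load_arm and weight_500 below 0.1 N and contact force between load_arm and weight_200 below 0.1 N and contact force between load_arm and meter below 0.1 N and x of drive_pin in the frame of notch between -0.0075 and 0.012 m and y of drive_pin in the frame of notch between -0.005 and 0.005 m and z of drive_pin in the frame of notch between -0.003 and 0.004 m and angle between drive_pin's own z axis and vertical below 0.15 rad and contact force between drive_pin and the fingers below 0.1 N and linear speed of drive_pin below 0.03 m/s and distance of each of bottle, weight_500, weight_200, meter from where it was at the start of the episode below 0.02 m); the arm keeps its last pose, push and grip.
It fails at once if the load arm is tilted by more than 0.25 rad (angle between load_arm's own z axis and vertical above 0.25 rad).
It fails at once if the bottle, a weight or the meter is moved more than 20 mm or tipped (distance of any of bottle, weight_500, weight_200, meter from where it was at the start of the episode above 0.02 m or angle between any of bottle, weight_500, weight_200, meter's own z axis and vertical above 0.25 rad).
It also fails if it takes over 45 s, if anything falls off the work surface, if the arm or the gripper's body presses on something with over 40 N, if the wrist force passes 120 N, or if a joint passes its speed limit or range.

ROBOT

A 6-joint arm with a two-finger parallel gripper is mounted at the origin on the work surface. World frame = base frame: x ahead of the robot, y to its left, z up, the work surface at z = 0. Lengths are in m, angles in rad, forces in N, time in s.
With the tool pointing down it reaches from about 0.375 to 0.9 m from the base axis. Payload 3.1 kg.
Tool frame: the origin (TCP) lies where the fingers leave the gripper's body, on its centre line; the fingertips stand 70 mm ahead of it and the grasp point (between the pads) lies 51 mm ahead of it (robot.tip_reach is the distance from the TCP to the fingertips, in m); z points along the fingers, y is the line along which they close (so a half turn about z gives the same grasp; the last joint's range is limited). The gripper opens to 87 mm and grips with 3 to 60 N. Pads are 19 mm wide; open, the fingers measure 117 mm over their backs; the gripper's body (75 mm by 190 mm) begins 51 mm behind the grasp point.
Start: joints at [1.089, 0.527, 1.433, -0, 1.181, -0.178], TCP at [0.186, 0.597, 0.292] pointing down, gripper open.
Joint ranges: [-3.08, 3.08], [-0.75, 2.2], [0.22, 2.44], [-1.43, 4.57], [0, 2.65], [-2.85, 2.85]. Speed limits (rad/s): [2.79, 2.79, 3.14, 3.14, 3.14, 3.14].

INTERFACE

Orientations are given as a unit quaternion [x, y, z, w].
In Python, from rig import robot gives the robot as it stands.
- The arm moves only by the tool carry_out, never from a script. Its argument "rows" is a list that holds one entry, the list of rows, each a list of 6 numbers: the shift along the tool's x, y, z in mm, then the turn, a rotation vector about the tool's x, y, z in units of 8 degrees (1.0 is 8 degrees). A call has 1 to 20 rows; each row is the pose to reach, as a shift and turn from the pose commanded when the call began, along the tool's axes at that moment; what a row does not reach only later rows make up. A row lasts 1/10 s, in which the tool goes at most 50 mm and 8.59 degrees, less where a joint would pass 70% of its speed; a pose out of reach is approached as far as the arm can. A call with a gripper value outside its range is refused whole. "fingers" is the opening, from 0 (shut) to 1 (fully open), set as the call begins (left out, the last holds). The fingers move at their own pace and stop on an object; "grip_force" is the grip in N (left out, the last holds). Time passes only in rows, so rows that repeat a pose let the fingers close. It gives the time, the measured TCP pose, the force and the opening at its end, in the units of the state.
- robot.get_obs(): the state, without advancing time (a new reading comes with each control period).
- robot.camera(name): name is "side" or "top" or "wrist"; returns a dict with "color" (384x512x3 uint8, red, green, blue), "depth" (384x512 float32, m along the optical axis (not along the pixel's ray), 0 where there is no reading), "K" (3x3 intrinsics, pixels), "camera_from_world" (4x4, takes a point from world to camera coordinates). Camera axes: x right, y down, z forward; pixel columns grow to the right and rows downward; lengths in m; the calibration is good to about 2 mm. A picture is of the moment at which its call begins.
- robot.hand_in(): hands the job in, once; it reports no verdict.
The state is a dict: "time": time; "q": joint angles; "joint_velocities": joint speeds; "joint_torque": joint torques, N m; "position": TCP position; "tool_rot": TCP orientation; "ft_force": force on the tool from outside, world axes, zero at the start; "moment": the same for the moment, N m; "grip_width": finger opening in m.
Only numpy, scipy, OpenCV 4.12 (cv2) and the standard library are available. Lean on these libraries where they do the work, as an engineer would, in place of code of your own. Each camera call takes 0.05 s, during which the arm holds its last target. There are 200 camera calls.

## Working session

There is one attempt and no reset: what is moved stays moved. The work goes in short steps, Python scripts to look and compute and a tool call to move; the robot and the scene stay as the last step left them, time stands still between calls to the robot, and variables do not carry over. Pictures are saved under pics/ and viewed, on a budget of 10 in all, crops included, one or two more only if the job needs it, and the job is handed in when it is done.

Besides the shell and the picture viewer there is one more tool, called after "Request:" by a JSON object that holds its "api" and its "payload". carry_out: Moves the arm, as the interface text tells. Its arguments: {"type":"object","properties":{"rows":{"type":"array"},"fingers":{"type":"number"},"grip_force":{"type":"number"}},"required":["rows"]}

```bash
mkdir -p pics; cat > h.py <<'E'
import numpy as np, cv2
from rig import robot
from scipy.spatial.transform import Rotation as R
def snap(n,f=None):
    c=robot.camera(n); np.savez('cam_%s.npz'%n,**{k:c[k] for k in('color','depth','K','camera_from_world')})
    if f: cv2.imwrite('pics/'+f,cv2.cvtColor(c['color'],cv2.COLOR_RGB2BGR))
    return c
def load(n): return dict(np.load('cam_%s.npz'%n))
def onplane(c,u,v,z):
    T=np.linalg.inv(c['camera_from_world']); d=T[:3,:3]@np.linalg.inv(c['K'])@np.array([u,v,1.]); o=T[:3,3]
    return o+d*(z-o[2])/d[2]
def cloud(c):
    T=np.linalg.inv(c['camera_from_world']); h,w=c['depth'].shape; u,v=np.meshgrid(np.arange(w),np.arange(h))
    p=np.stack([u,v,np.ones_like(u)],-1)@np.linalg.inv(c['K']).T*c['depth'][...,None]
    return p@T[:3,:3].T+T[:3,3]
def toproj(c,p):
    q=c['camera_from_world']@np.append(p,1); q=c['K']@q[:3]; return q[:2]/q[2]
E
python3 - <<'E'
from h import *
a=snap('top');b=snap('side')
im=np.vstack([a['color'],b['color']]); 
cv2.imwrite('pics/a.png',cv2.resize(cv2.cvtColor(np.hstack([a['color'],b['color']]),cv2.COLOR_RGB2BGR),(800,300)))
cv2.imwrite('pics/top.png',cv2.cvtColor(cv2.resize(a['color'],(800,600),interpolation=2),cv2.COLOR_RGB2BGR))
cv2.imwrite('pics/side.png',cv2.cvtColor(cv2.resize(b['color'],(800,600),interpolation=2),cv2.COLOR_RGB2BGR))
o=robot.get_obs();print(o['position'],o['tool_rot'],o['grip_width'],o['time'])
E
```

```text
[0.18607046 0.59610374 0.29137439] [ 1.50807941e-01  9.88562594e-01 -9.29656301e-04 -3.14962089e-04] 0.08668061550472568 0.1
```

View pics/top.png

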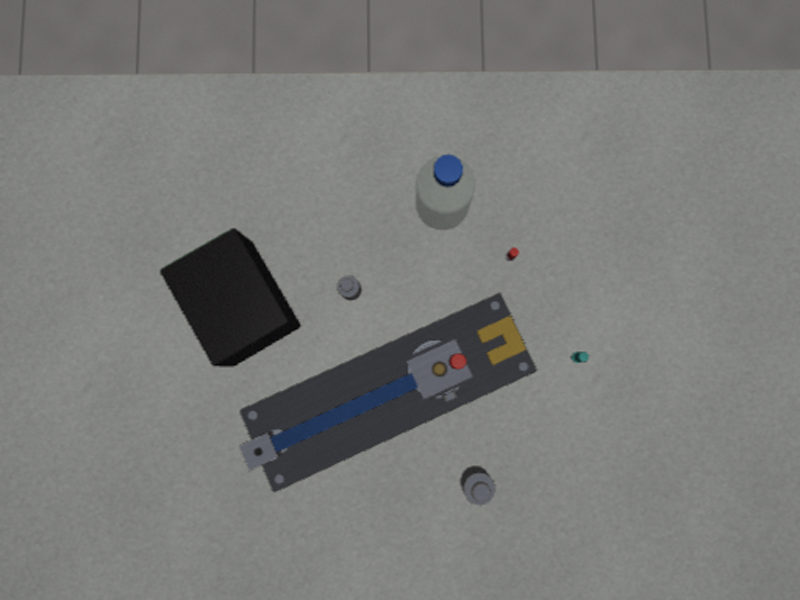

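View pics/side.png

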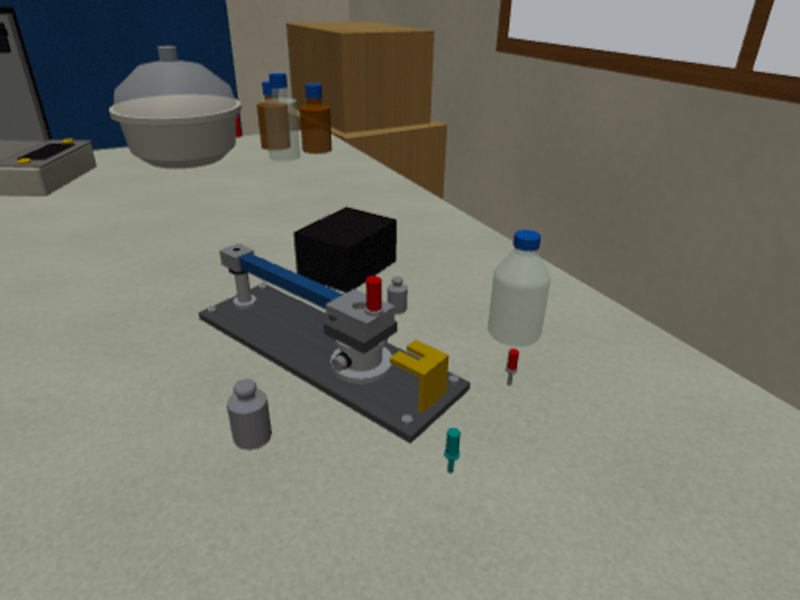

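Candidates for the drive pin, in the top view: the red pin at (458,361), upright in the hub; the small red pin at (513,253); and the turquoise pin at (582,357). The one in the hub is meant, because it is the larger red one and sits in the hub bore. I'll confirm this in an enlarged crop while measuring.

```bash
cat > m.py <<'E'
from h import *
def stand(c):
    """stand origin & heading from red knob, yellow tab, blue bar in top view"""
    hsv=cv2.cvtColor(c['color'],cv2.COLOR_RGB2HSV); H,S,V=cv2.split(hsv); P=cloud(c)
    ms={'red':((H<8)|(H>172))&(S>150)&(V>80),'yel':(H>18)&(H<32)&(S>140)&(V>90),'blue':(H>100)&(H<125)&(S>120)&(V>40)}
    for k,m in ms.items():
        n,l,st,ce=cv2.connectedComponentsWithStats(m.astype(np.uint8))
        for i in range(1,n):
            if st[i,4]<15: continue
            q=P[l==i]; q=q[q[:,2]>-.02]; med=np.median(q,0)
            print(k,st[i],ce[i].round(1),'med',med.round(4),'z',np.percentile(q[:,2],[5,50,95]).round(4))
            ys,xs=np.nonzero(l==i)
            zz={'red':.131,'yel':.062,'blue':.090}[k]
            W=np.array([onplane(c,x,y,zz) for x,y in zip(xs,ys)])[:,:2].astype(np.float32)
            r=cv2.minAreaRect(W); print('   plane rect',np.round(r[0],4),np.round(r[1],4),round(r[2],2),'mean',W.mean(0).round(4))
            if k=='blue': print('   axis deg',np.degrees(np.arctan2(*(np.linalg.svd(W-W.mean(0),full_matrices=False)[2][0][::-1]))))
E
python3 - <<'E'
from m import *
c=load('top');stand(c)
for s in [(495,306),(523,367),(252,415),(279,479)]: print('screw',onplane(c,(s[0]+.5)*.64-.5,(s[1]+.5)*.64-.5,.013).round(4))
print('spig',onplane(c,440*.64,369*.64,.084).round(4))
print('cam',np.linalg.inv(c['camera_from_world'])[:3,3])
cr=c['color'][140:280,250:400]; cv2.imwrite('pics/crop1.png',cv2.cvtColor(cv2.resize(cr,(750,700))[:600],cv2.COLOR_RGB2BGR))
E
```

```text
red [326 159   6   5  22] [328.5 161.1] med [ 0.6925 -0.0812  0.0486] z [0.0469 0.0486 0.0498]
   plane rect [ 0.676  -0.0662] [0.0085 0.0068] 89.19 mean [ 0.6757 -0.0662]
red [288 227  10   9  72] [292.5 230.8] med [ 0.56   -0.0028  0.1319] z [0.1304 0.1319 0.1335]
   plane rect [ 0.56   -0.0029] [0.0148 0.0131] 89.0 mean [ 0.5603 -0.003 ]
yel [306 203  30  30 440] [321.4 217. ] med [ 0.5874 -0.0633  0.0628] z [0.0608 0.0628 0.0646]
   plane rect [ 0.5845 -0.0602] [0.0429 0.0429] 23.49 mean [ 0.5853 -0.062 ]
blue [278  99  18  20 282] [286.3 108.7] med [0.764  0.0036 0.1407] z [0.1349 0.1407 0.1426]
   plane rect [ 7.824e-01 -4.000e-04] [0.031  0.0357] 88.88 mean [ 7.821e-01 -1.000e-04]
   axis deg 174.04292
blue [ 173  240   94   49 1010] [219.6 263.6] med [0.5061 0.121  0.091 ] z [0.089  0.091  0.0928]
   plane rect [0.5066 0.121 ] [0.0177 0.1695] 23.32 mean [0.5064 0.1215]
   axis deg 113.36617
screw [ 0.6301 -0.0615  0.013 ]
screw [ 0.5524 -0.0945  0.013 ]
screw [0.4991 0.2442 0.013 ]
screw [0.4212 0.2101 0.013 ]
spig [0.5517 0.013  0.084 ]
cam [0.5546053  0.04260428 0.73203526]
```

View pics/crop1.png

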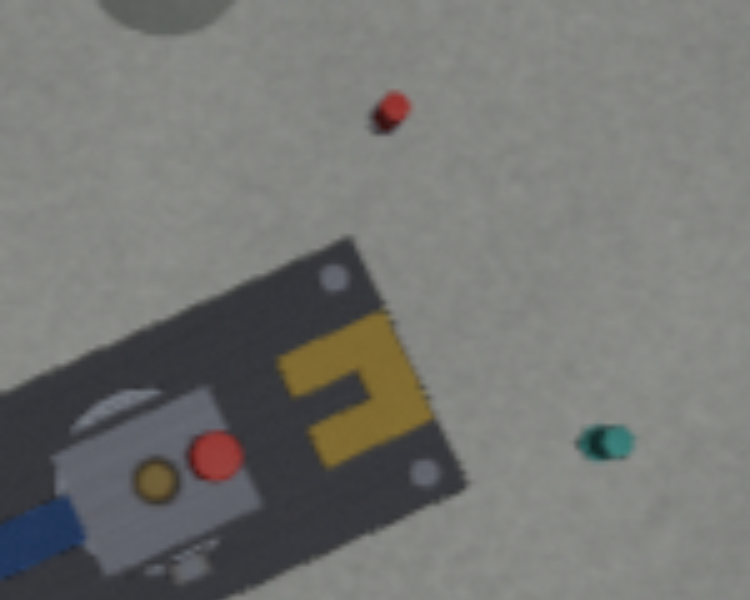

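The crop confirms it: the knob in the hub (crop 215,457) is the larger red one. The small red pin (395,108) and the turquoise one (610,442) are decoys. The stand origin comes out at about (0.552, 0.015) with heading 113.4°, and the screws, bar, tab and knob agree to about 1 mm.

```bash
cat >> h.py <<'E'
O=np.array([.552,.0152]); PH=np.radians(113.35); UX=np.array([np.cos(PH),np.sin(PH)]); UY=np.array([-UX[1],UX[0]])
def world(x,y,z): return np.array([*(O+x*UX+y*UY),z])
def tostand(p): d=np.asarray(p)[:2]-O; return np.round([d@UX*1e3,d@UY*1e3,p[2]*1e3],2)
RT=R.from_matrix(np.column_stack([[*UX,0],[*-UY,0],[0,0,-1]]))
def delta(p):
    o=robot.get_obs(); r=R.from_quat(o['tool_rot'])
    print('shift mm',(r.inv().apply(p-o['position'])*1e3).round(1),'turn',(np.degrees((r.inv()*RT).as_rotvec())/8).round(3),
      'tcp in stand',tostand(o['position']),'w',round(o['grip_width'],4),'t',o['time'],'F',np.round(o['ft_force'],1))
E
python3 -c "
from h import *
delta(world(-.02,0,.25))
print(onplane(load('top'),349*.64,287*.64,.05),tostand(onplane(load('top'),349*.64,287*.64,.05)))"
```

```text
shift mm [-535.5 -460.5   42.1] turn [-1.400e-02  4.000e-03  6.163e+00] tcp in stand [678.36 105.72 291.37] w 0.0867 t 0.1 F [ 0.2 -0.5 -0.6]
[0.65170063 0.11925392 0.05      ] [  56.02 -132.78   50.  ]
```

Request:
{"api": "carry_out", "payload": {"rows": [[[-535,-460,0,0,0,6.16],[-535,-460,0,0,0,6.16],[-535,-460,0,0,0,6.16],[-535,-460,0,0,0,6.16],[-535,-460,0,0,0,6.16],[-535,-460,0,0,0,6.16],[-535,-460,0,0,0,6.16],[-535,-460,0,0,0,6.16],[-535,-460,0,0,0,6.16],[-535,-460,0,0,0,6.16],[-535,-460,0,0,0,6.16],[-535,-460,0,0,0,6.16],[-535,-460,0,0,0,6.16],[-535,-460,0,0,0,6.16],[-535,-460,0,0,0,6.16],[-535,-460,0,0,0,6.16],[-535,-460,0,0,0,6.16],[-535,-460,20,0,0,6.16],[-535,-460,42,0,0,6.16],[-535,-460,42,0,0,6.16]]], "fingers": 1}}

```text
time: 2.1
position: [0.5568, 0.0003, 0.2478]
tool_rot: [0.548, 0.836, -0.001, -0.004]
ft_force: [0.0, -0.2, 0.1]
grip_width: 0.087
```

```bash
python3 - <<'E'
from m import *
c=snap('wrist','w1.png'); stand(c); delta(world(-.02,0,.169))
E
```

```text
red [247 211  22  21 368] [257.8 220.9] med [ 0.5613 -0.0047  0.13  ] z [0.1285 0.13   0.1312]
   plane rect [ 0.561  -0.0047] [0.0158 0.016 ] 23.72 mean [ 0.5611 -0.0045]
red [332 294   9   9  64] [336.  297.9] med [ 0.6932 -0.0823  0.0464] z [0.0448 0.0464 0.0477]
   plane rect [ 0.6458 -0.0398] [0.0065 0.0075] 27.52 mean [ 0.6458 -0.0397]
yel [251 176  14  13 148] [257.5 181.7] med [0.5534 0.0133 0.083 ] z [0.0815 0.083  0.0842]
   plane rect [0.5556 0.0085] [0.0126 0.0119] 23.64 mean [0.5555 0.0088]
yel [236 234  16  19 287] [243.4 242.9] med [ 0.568  -0.0556  0.0612] z [0.0601 0.0612 0.0623]
   plane rect [ 0.5682 -0.0558] [0.0155 0.02  ] 23.42 mean [ 0.5682 -0.0556]
yel [263 234  16  19 281] [270.5 243. ] med [ 0.5935 -0.0448  0.0611] z [0.06   0.0611 0.0623]
   plane rect [ 0.5936 -0.0446] [0.0154 0.02  ] 24.03 mean [ 0.5936 -0.0446]
yel [421 249  13  43 199] [428.2 272.1] med [0.5883 0.0473 0.2674] z [0.2647 0.2674 0.269 ]
   plane rect [ 0.7567 -0.0066] [0.0111 0.0495] 28.41 mean [ 0.7583 -0.0084]
yel [ 75 250  12  42 174] [ 78.8 272.5] med [0.5009 0.0087 0.2682] z [0.2658 0.2682 0.2694]
   plane rect [ 0.4219 -0.1548] [0.0105 0.0487] 19.96 mean [ 0.4222 -0.1571]
blue [ 247    0   24  149 3310] [258.4  71.9] med [0.5177 0.0965 0.0892] z [0.088  0.0892 0.0905]
   plane rect [0.5197 0.0918] [0.0177 0.1097] 23.76 mean [0.5181 0.0952]
   axis deg -66.49897
shift mm [-3.8  0.9 80.3] turn [-0.026 -0.02   0.019] tcp in stand [-16.41   0.6  249.28] w 0.0869 t 2.15 F [-0.3 -0.3  0.3]
```

View pics/w1.png

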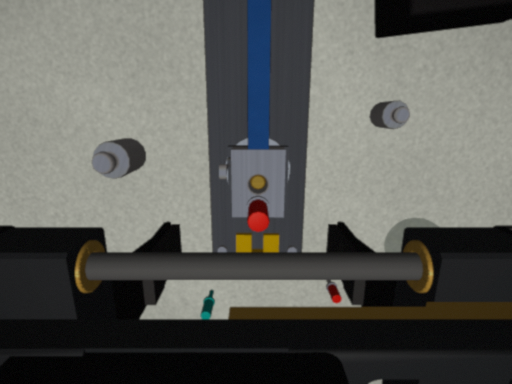

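Wrist view: the knob is at (258,221), the tab prongs at (243,243) and (270,243), and the fingers straddle it. Wrist and top estimates differ by about 1.5 mm, so I'll use the mean and descend.

```bash
sed -i 's/^O=np.array.*; PH/O=np.array([.5526,.0147]); PH/' h.py; python3 -c "
from h import *
delta(world(-.02,0,.169))
c=load('wrist')
for p in [(.5682,-.0556,.061),(.5936,-.0446,.061),(.5611,-.0045,.131)]: print(tostand(p))"
```

```text
shift mm [-4.5  1.2 80.3] turn [-0.026 -0.02   0.019] tcp in stand [-15.71   0.95 249.28] w 0.0869 t 2.15 F [-0.3 -0.3  0.3]
[-70.73  13.54  61.  ]
[-70.69 -14.14  61.  ]
[-21.    -0.19 131.  ]
```

Request:
{"api": "carry_out", "payload": {"rows": [[[-4.5,1.2,20,0,0,0],[-4.5,1.2,40,0,0,0],[-4.5,1.2,60,0,0,0],[-4.5,1.2,72,0,0,0],[-4.5,1.2,80,0,0,0],[-4.5,1.2,80,0,0,0],[-4.5,1.2,80,0,0,0]]]}}

```text
time: 2.85
position: [0.5632, -0.0056, 0.171]
tool_rot: [0.549, 0.836, 0.0, 0.001]
ft_force: [0.3, 0.2, 0.7]
grip_width: 0.0873
```

Request:
{"api": "carry_out", "payload": {"rows": [[[0,0,0,0,0,0],[0,0,0,0,0,0],[0,0,0,0,0,0],[0,0,0,0,0,0],[0,0,0,0,0,0],[0,0,0,0,0,0],[0,0,0,0,0,0],[0,0,0,0,0,0]]], "fingers": 0, "grip_force": 25}}

```text
time: 3.65
position: [0.5627, -0.0057, 0.1702]
tool_rot: [0.549, 0.836, -0.0, -0.0]
ft_force: [0.4, -0.3, -0.5]
grip_width: 0.0309
```

```bash
python3 -c "
from h import *
delta(world(-.02,0,.169))"
```

```text
shift mm [ 2.7 -1.2  1.2] turn [-0.001 -0.001  0.003] tcp in stand [-22.72  -1.18 170.2 ] w 0.0309 t 3.65 F [ 0.4 -0.3 -0.5]
```

Request:
{"api": "carry_out", "payload": {"rows": [[[2.5,-1,1,0,0,0],[2.5,-1,1,0,0,0],[2.5,-1,1,0,0,0],[2.5,-1,1,0,0,0],[2.5,-1,1,0,0,0],[2.5,-1,1,0,0,0]]]}}

```text
time: 4.25
position: [0.5608, -0.0038, 0.1692]
tool_rot: [0.549, 0.836, -0.0, -0.0]
ft_force: [-0.7, -0.5, -1.1]
grip_width: 0.0161
```

```bash
python3 -c "
from h import *
delta(world(-.02,0,.169))"
```

```text
shift mm [ 0.3 -0.2  0.2] turn [-0.001 -0.     0.002] tcp in stand [-20.26  -0.17 169.22] w 0.0161 t 4.25 F [-0.7 -0.5 -1.1]
```

Request:
{"api": "carry_out", "payload": {"rows": [[[0,0,-8,0,0,0],[0,0,-16,0,0,0],[0,0,-26,0,0,0],[0,0,-38,0,0,0],[0,0,-50,0,0,0],[0,0,-50,0,0,0],[0,0,-50,0,0,0]]]}}

```text
time: 4.95
position: [0.5609, -0.0038, 0.2199]
tool_rot: [0.549, 0.836, 0.0, 0.001]
ft_force: [0.2, 1.1, -0.8]
grip_width: 0.0165
```

```bash
python3 - <<'E'
from m import *
delta(world(-.08,0,.219))
c=snap('side'); stand(c); 
cv2.imwrite('pics/s2.png',cv2.cvtColor(cv2.resize(c['color'][110:280,150:330],(720,680))[:600],cv2.COLOR_RGB2BGR))
E
```

```text
shift mm [-59.7  -0.3   0.9] turn [0.007 0.005 0.003] tcp in stand [-20.32  -0.31 219.91] w 0.0165 t 4.95 F [ 0.2  1.1 -0.8]
red [151  74   3  14  32] [151.8  81.1] med [0.6529 0.9936 0.0679] z [0.0499 0.0679 0.0929]
   plane rect [0.5999 0.7369] [0.1903 0.0063] 76.66 mean [0.5963 0.7246]
red [239 148   6  23 101] [241.3 158.3] med [ 0.5624 -0.0137  0.1696] z [0.1506 0.1696 0.1812]
   plane rect [0.5981 0.0603] [0.0938 0.0095] 64.51 mean [0.5981 0.0615]
red [325 223   7  14  72] [328.  229.6] med [ 0.691  -0.0874  0.0396] z [0.0272 0.0396 0.0474]
   plane rect [ 0.6032 -0.1823] [0.0287 0.0069] 48.23 mean [ 0.603  -0.1825]
yel [40 89  7  3 16] [42.6 89.9] med [0.2719 0.9806 0.076 ] z [0.0737 0.076  0.0769]
   plane rect [0.2693 1.0458] [0.0192 0.0346] 0.14 mean [0.2681 1.0458]
yel [ 11 101   9   4  26] [ 15.  102.5] med [0.1954 0.8459 0.0753] z [0.0725 0.0753 0.0769]
   plane rect [0.1888 0.9035] [0.0391 0.0214] 78.81 mean [0.1888 0.9034]
yel [250 218  37  46 786] [271.4 236.2] med [ 0.5873 -0.0763  0.0596] z [0.0191 0.0596 0.0616]
   plane rect [ 0.5807 -0.0886] [0.106  0.0588] 82.22 mean [ 0.5793 -0.0841]
blue [   0    0  152   95 7987] [71.4 33.8] med [0.3921 1.6244 0.2183] z [0.0244 0.2183 0.327 ]
   plane rect [0.206  5.7664] [9.6223 2.9916] 78.59 mean [0.5556 3.6069]
   axis deg -94.439064
blue [168  47  16  14 139] [175.3  52.7] med [0.745  0.9182 0.1812] z [0.1435 0.1812 0.1999]
   plane rect [0.9049 1.509 ] [0.4346 0.078 ] 73.64 mean [0.9073 1.5177]
   axis deg -111.693924
blue [329 147  17  14 196] [336.8 153.2] med [ 0.7617 -0.0058  0.1374] z [0.1269 0.1374 0.1394]
   plane rect [0.8343 0.0746] [0.0704 0.0348] 49.61 mean [0.8342 0.0745]
   axis deg -131.03786
blue [153 162  66  35 760] [184.3 178.7] med [0.5049 0.1158 0.0881] z [0.0754 0.0881 0.0895]
   plane rect [0.4997 0.1144] [0.0367 0.1704] 24.02 mean [0.502  0.1076]
   axis deg -67.21089
```

View pics/s2.png

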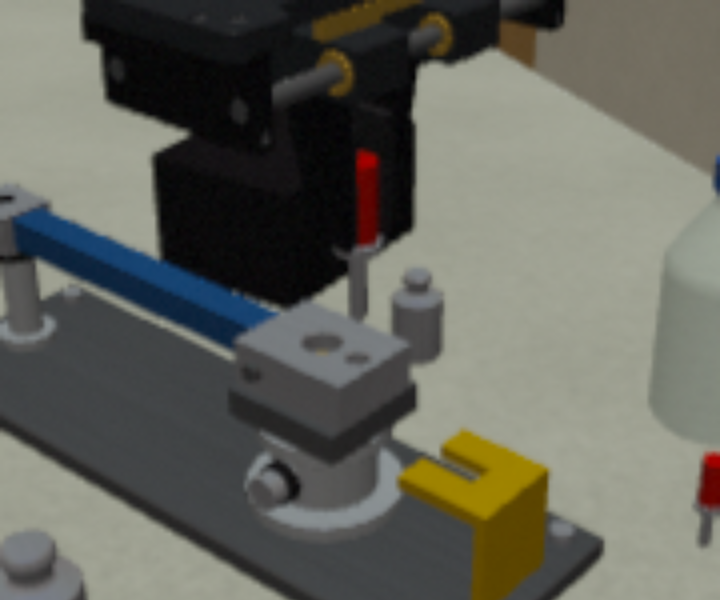

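The pin is out and upright in the fingers (crop: collar 361,250, shank tip 357,312), with the hub bores empty and the arm still seated. Next I'll move over the slot and check from near.

Request:
{"api": "carry_out", "payload": {"rows": [[[-20,-0.3,1,0,0,0],[-40,-0.3,1,0,0,0],[-52,-0.3,1,0,0,0],[-57,-0.3,1,0,0,0],[-57,-0.3,10,0,0,0],[-57,-0.3,25,0,0,0],[-57,-0.3,36,0,0,0],[-57,-0.3,36,0,0,0],[-57,-0.3,36,0,0,0]]]}}

```text
time: 5.9
position: [0.5828, -0.0558, 0.1828]
tool_rot: [0.549, 0.836, -0.0, -0.001]
ft_force: [0.4, -0.0, -0.7]
grip_width: 0.0162
```

```bash
python3 - <<'E'
from m import *
delta(world(-.077,0,.142))
a=snap('wrist');c=snap('side'); snap('top')
A=cv2.resize(a['color'][140:290,170:350],(400,333));B=cv2.resize(c['color'][170:290,200:300],(400,480))
im=np.zeros((480,800,3),np.uint8); im[:333,:400]=A; im[:,400:]=B
cv2.imwrite('pics/s3.png',cv2.cvtColor(im,cv2.COLOR_RGB2BGR))
E
```

```text
shift mm [-0.3  0.2 40.8] turn [-0.007 -0.006  0.006] tcp in stand [-76.74   0.19 182.78] w 0.0162 t 5.9 F [ 0.4 -0.  -0.7]
```

View pics/s3.png

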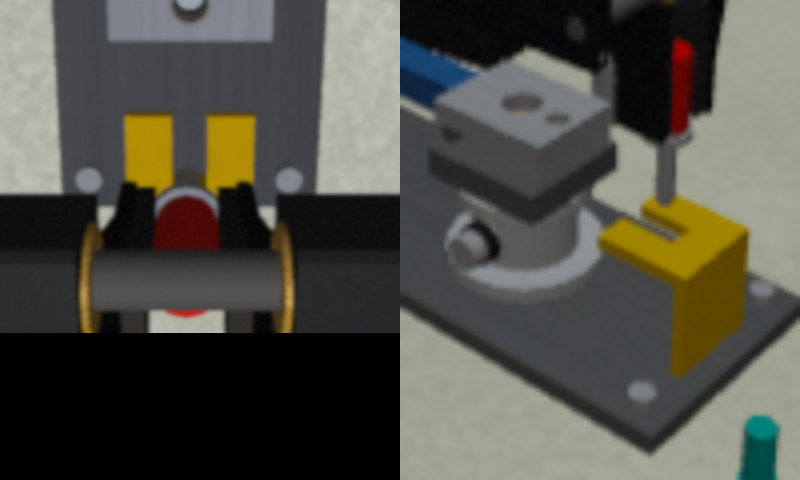

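The slot centre (189,150) and the collar (188,195) line up within about 0.5 mm, and the shank is parallel to the bracket's vertical edge. I'll lower it in two steps.

Request:
{"api": "carry_out", "payload": {"rows": [[[0,0,6,0,0,0],[0,0,12,0,0,0],[0,0,18,0,0,0],[0,0,22,0,0,0],[0,0,22,0,0,0],[0,0,22,0,0,0]]]}}

```text
time: 6.65
position: [0.5831, -0.0563, 0.161]
tool_rot: [0.549, 0.836, -0.0, -0.0]
ft_force: [-0.3, 0.2, 0.0]
grip_width: 0.0163
```

```bash
python3 - <<'E'
from m import *
delta(world(-.077,0,.1402))
E
```

```text
shift mm [ 0.2  0.1 20.8] turn [-0.002 -0.002  0.002] tcp in stand [-7.7250e+01  1.1000e-01  1.6102e+02] w 0.0163 t 6.65 F [-0.3  0.2  0. ]
```

No contact force, with the tip about 10 mm into the slot.

Request:
{"api": "carry_out", "payload": {"rows": [[[0,0,6,0,0,0],[0,0,12,0,0,0],[0,0,18,0,0,0],[0,0,20.5,0,0,0],[0,0,20.5,0,0,0],[0,0,20.5,0,0,0]]]}}

```text
time: 7.25
position: [0.5832, -0.0563, 0.1407]
tool_rot: [0.549, 0.836, -0.0, -0.0]
ft_force: [-0.2, 0.5, -0.3]
grip_width: 0.0162
```

```bash
python3 - <<'E'
from m import *
delta(world(-.077,0,.139))
c=snap('side');cv2.imwrite('pics/s4.png',cv2.cvtColor(cv2.resize(c['color'][170:290,200:320],(600,600)),cv2.COLOR_RGB2BGR))
E
```

```text
shift mm [0.3 0.1 1.7] turn [-0.001 -0.     0.002] tcp in stand [-7.7280e+01  5.0000e-02  1.4067e+02] w 0.0162 t 7.25 F [-0.2  0.5 -0.3]
```

View pics/s4.png

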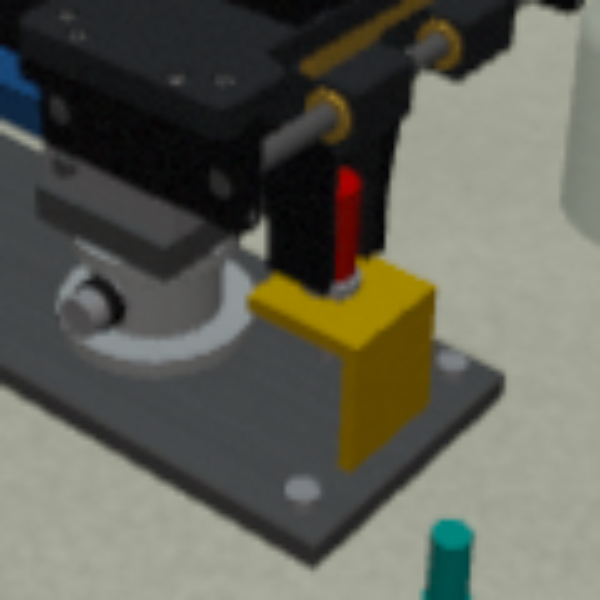

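The collar (345,285) is right at the tab, about 1.5 mm above it, and the shank is in the slot. I'll ease down and let go.

Request:
{"api": "carry_out", "payload": {"rows": [[[0,0,1.2,0,0,0],[0,0,1.2,0,0,0],[0,0,1.2,0,0,0]]]}}

```text
time: 7.6
position: [0.5832, -0.0563, 0.1397]
tool_rot: [0.549, 0.836, 0.0, 0.0]
ft_force: [-0.1, 0.3, -0.6]
grip_width: 0.0159
```

Request:
{"api": "carry_out", "payload": {"rows": [[[0,0,0,0,0,0],[0,0,0,0,0,0],[0,0,0,0,0,0],[0,0,0,0,0,0],[0,0,0,0,0,0],[0,0,0,0,0,0],[0,0,0,0,0,0],[0,0,0,0,0,0],[0,0,-10,0,0,0],[0,0,-25,0,0,0],[0,0,-45,0,0,0],[0,0,-70,0,0,0],[0,0,-100,0,0,0],[0,0,-100,0,0,0]]], "fingers": 1}}

```text
time: 9.0
position: [0.5855, -0.0568, 0.2445]
tool_rot: [0.549, 0.836, 0.001, 0.005]
ft_force: [0.4, 0.7, 0.6]
grip_width: 0.0869
```

```bash
python3 - <<'E'
from m import *
delta(world(.074,0,.180))
a=snap('wrist');c=snap('side')
A=cv2.resize(a['color'],(400,300));B=cv2.resize(c['color'][150:290,180:320],(400,400))
im=np.zeros((400,800,3),np.uint8); im[:300,:400]=A; im[:,400:]=B
cv2.imwrite('pics/s5.png',cv2.cvtColor(im,cv2.COLOR_RGB2BGR)); stand(a)
E
```

```text
shift mm [153.1  -2.3  63.5] turn [0.054 0.045 0.004] tcp in stand [-78.73  -1.89 244.46] w 0.0869 t 9.0 F [0.4 0.7 0.6]
red [241 192  19  18 272] [249.9 200.5] med [ 0.5833 -0.0576  0.1001] z [0.0988 0.1001 0.1014]
   plane rect [ 0.5798 -0.0488] [0.0131 0.0129] 23.29 mean [ 0.5797 -0.0488]
yel [244  98  14  15 172] [250.5 105.2] med [0.5535 0.0129 0.0833] z [0.0819 0.0833 0.0844]
   plane rect [0.5532 0.0133] [0.0116 0.0119] 23.42 mean [0.5533 0.0132]
yel [ 228  172   47   44 1305] [251.2 193.2] med [ 0.5882 -0.061   0.0611] z [0.0599 0.0611 0.0623]
   plane rect [ 0.5861 -0.062 ] [0.0443 0.0431] 23.34 mean [ 0.586  -0.0613]
yel [ 75 251  11  41 159] [ 78.7 273.1] med [ 0.5294 -0.0482  0.2638] z [0.2613 0.2638 0.265 ]
   plane rect [ 0.4553 -0.2089] [0.0094 0.047 ] 18.42 mean [ 0.4556 -0.2114]
yel [421 250  12  42 176] [428.2 272.8] med [ 0.6172 -0.0104  0.2644] z [0.2621 0.2644 0.2657]
   plane rect [ 0.789  -0.0655] [0.0104 0.0486] 27.38 mean [ 0.7906 -0.0675]
blue [ 239    0   24   64 1534] [250.5  31.5] med [0.5326 0.0615 0.0892] z [0.088  0.0892 0.0905]
   plane rect [0.5328 0.0608] [0.0177 0.0425] 23.54 mean [0.5327 0.0612]
   axis deg -66.794586
blue [482 215  30  12 254] [498.2 220.9] med [0.7548 0.0101 0.1312] z [0.1257 0.1312 0.1385]
   plane rect [0.7948 0.0099] [0.0261 0.0103] 26.51 mean [0.7958 0.0098]
   axis deg 29.447577
```

View pics/s5.png

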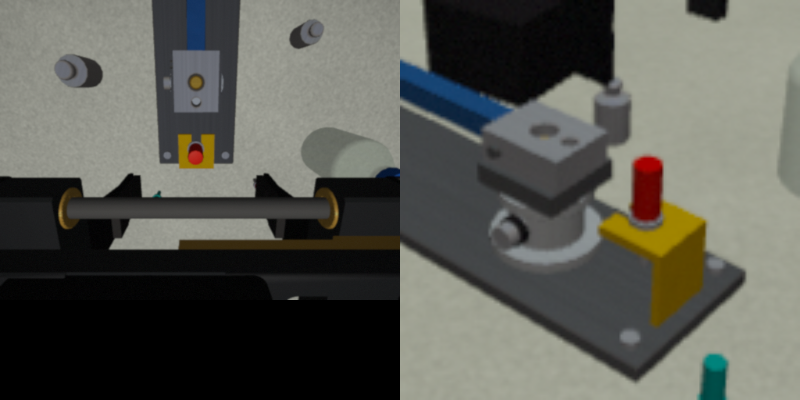

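The pin hangs upright in the slot: knob top z=0.100, so the collar is at about 0.061. The arm is still seated and the bystanders are untouched. Now to the balance point.

Request:
{"api": "carry_out", "payload": {"rows": [[[40,-2,0,0,0,0],[85,-2,0,0,0,0],[125,-2,10,0,0,0],[145,-2,30,0,0,0],[152.5,-2,50,0,0,0],[152.5,-2,63,0,0,0],[152.5,-2,63,0,0,0],[152.5,-2,63,0,0,0],[152.5,-2,63,0,0,0]]]}}

```text
time: 10.0
position: [0.5212, 0.0827, 0.1768]
tool_rot: [0.549, 0.836, 0.0, 0.0]
ft_force: [0.5, -0.3, -0.3]
grip_width: 0.0867
```

```bash
python3 - <<'E'
from m import *
delta(world(.0735,0,.132))
E
```

```text
shift mm [-1.3  1.9 44.8] turn [ 0.004  0.002 -0.001] tcp in stand [ 74.84   1.89 176.84] w 0.0867 t 10.0 F [ 0.5 -0.3 -0.3]
```

Request:
{"api": "carry_out", "payload": {"rows": [[[-1.3,1.9,15,0,0,0],[-1.3,1.9,30,0,0,0],[-1.3,1.9,40,0,0,0],[-1.3,1.9,45,0,0,0],[-1.3,1.9,45,0,0,0],[-1.3,1.9,45,0,0,0],[-1.3,1.9,45,0,0,0]]]}}

```text
time: 10.7
position: [0.5234, 0.0825, 0.1321]
tool_rot: [0.549, 0.836, 0.0, 0.001]
ft_force: [0.2, 0.2, -0.9]
grip_width: 0.0869
```

```bash
python3 - <<'E'
from m import *
delta(world(.0735,0,.132))
E
```

```text
shift mm [-0.3 -0.1  0.1] turn [0.008 0.004 0.002] tcp in stand [ 7.3800e+01 -1.0000e-01  1.3212e+02] w 0.0869 t 10.7 F [ 0.2  0.2 -0.9]
```

Centred to about 0.3 mm, so I'll close on the bar.

Request:
{"api": "carry_out", "payload": {"rows": [[[0,0,0,0,0,0],[0,0,0,0,0,0],[0,0,0,0,0,0],[0,0,0,0,0,0],[0,0,0,0,0,0],[0,0,0,0,0,0],[0,0,0,0,0,0],[0,0,0,0,0,0],[0,0,0,0,0,0],[0,0,0,0,0,0],[0,0,0,0,0,0],[0,0,0,0,0,0],[0,0,0,0,0,0],[0,0,0,0,0,0]]], "fingers": 0, "grip_force": 55}}

```text
time: 12.1
position: [0.5235, 0.0826, 0.1316]
tool_rot: [0.549, 0.836, 0.0, 0.0]
ft_force: [2.3, 2.1, -2.0]
grip_width: 0.0176
```

```bash
python3 - <<'E'
from m import *
delta(world(.0735,0,.132)); print(robot.get_obs()['moment'])
E
```

```text
shift mm [-0.4 -0.2 -0.4] turn [0.007 0.002 0.002] tcp in stand [ 73.9   -0.16 131.56] w 0.0176 t 12.1 F [ 2.3  2.1 -2. ]
[ 0.20628335 -0.24659141  0.03032938]
```

Request:
{"api": "carry_out", "payload": {"rows": [[[0,0,-2,0,0,0],[0,0,-4,0,0,0],[0,0,-6,0,0,0],[0,0,-8,0,0,0],[0,0,-10,0,0,0],[0,0,-10,0,0,0],[0,0,-10,0,0,0]]]}}

```text
time: 12.8
position: [0.5226, 0.0824, 0.1416]
tool_rot: [0.549, 0.836, -0.0, -0.0]
ft_force: [-0.0, -0.2, -6.9]
grip_width: 0.0174
```

```bash
python3 - <<'E'
from m import *
delta(world(.0735,0,.142)); print(robot.get_obs()['moment'])
c=snap('side','s6.png'); P=cloud(c); hsv=cv2.cvtColor(c['color'],cv2.COLOR_RGB2HSV);cv2.imwrite('pics/s6.png',cv2.cvtColor(cv2.resize(c['color'][130:270,110:310],(800,560)),cv2.COLOR_RGB2BGR))
E
```

```text
shift mm [-0.6  0.7 -0.4] turn [-0.006 -0.002  0.001] tcp in stand [ 74.1    0.71 141.64] w 0.0174 t 12.8 F [-0.  -0.2 -6.9]
[-0.04810221 -0.06798573  0.01221691]
```

View pics/s6.png

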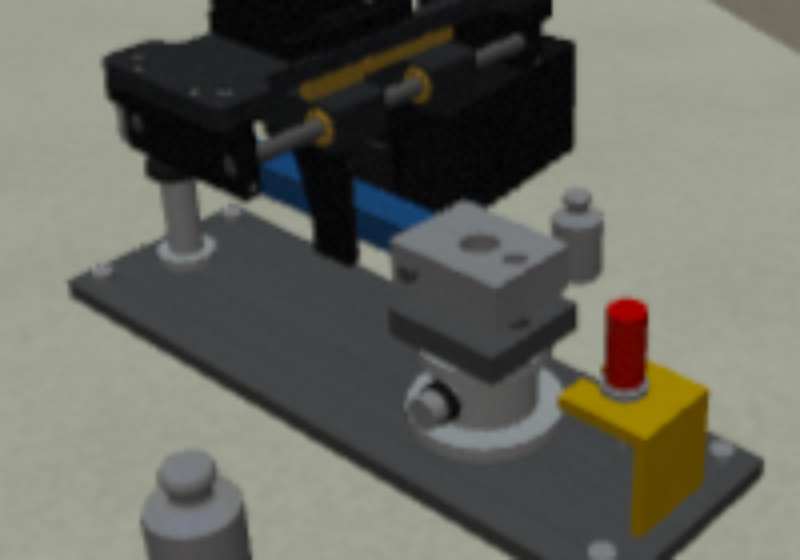

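Force −6.9 N matches the full 0.7 kg with only a small moment. The hub (480,250) is clear of the plate and parallel to it, and the pin (625,350) hangs in the slot. I'll lift the rest.

Request:
{"api": "carry_out", "payload": {"rows": [[[-0.3,0.5,-4,0,0,0],[-0.3,0.5,-8,0,0,0],[-0.3,0.5,-13,0,0,0],[-0.3,0.5,-18,0,0,0],[-0.3,0.5,-24,0,0,0],[-0.3,0.5,-30,0,0,0],[-0.3,0.5,-36,0,0,0],[-0.3,0.5,-41,0,0,0],[-0.3,0.5,-44,0,0,0],[-0.3,0.5,-44,0,0,0],[-0.3,0.5,-44,0,0,0],[-0.3,0.5,-44,0,0,0],[-0.3,0.5,-44,0,0,0],[-0.3,0.5,-44,0,0,0]]]}}

```text
time: 14.25
position: [0.5235, 0.0824, 0.1853]
tool_rot: [0.549, 0.836, -0.0, -0.0]
ft_force: [-0.1, 0.7, -7.7]
grip_width: 0.0174
```

```bash
python3 - <<'E'
from m import *
delta(world(.074,0,.186)); o=robot.get_obs(); print(o['moment'],o['joint_velocities'])
c=snap('side');w=snap('wrist');stand(w)
A=cv2.resize(w['color'],(400,300));B=cv2.resize(c['color'][110:270,120:320],(400,320))
im=np.zeros((320,800,3),np.uint8); im[:300,:400]=A; im[:,400:]=B
cv2.imwrite('pics/s7.png',cv2.cvtColor(im,cv2.COLOR_RGB2BGR))
P=cloud(w); hsv=cv2.cvtColor(w['color'],cv2.COLOR_RGB2HSV); m=(hsv[...,1]<70)&(P[...,2]>.12)&(P[...,2]<.17)
t=cloud(c); hs=cv2.cvtColor(c['color'],cv2.COLOR_RGB2HSV)
for n,Q,h in(('w',P,hsv),('s',t,hs)):
    d=Q[...,:2]-O; X=d@UX; Y=d@UY
    # hub and bar tops, above the bench
    for nm,a,b in(('hub',-.028,.028),('bar',.032,.2),('end',.2,.24)):
        k=(X>a)&(X<b)&(abs(Y)<.023)&(Q[...,2]>.125)&(Q[...,2]<.16)
        if k.sum()>20:
            zz=Q[...,2][k]; k2=k&(Q[...,2]>np.percentile(zz,60)-.003); print(n,nm,k2.sum(),'z',np.median(Q[...,2][k2]).round(4),'x',X[k2].min().round(4),X[k2].max().round(4),'y',Y[k2].min().round(4),Y[k2].max().round(4),'slope',np.polyfit(X[k2],Q[...,2][k2],1)[0].round(4))
E
```

```text
shift mm [ 0.3 -0.2 -0.7] turn [-0.004 -0.002  0.002] tcp in stand [ 7.370e+01 -1.600e-01  1.853e+02] w 0.0174 t 14.25 F [-0.1  0.7 -7.7]
[-0.04926455  0.01269196  0.08935202] [ 0.00084194 -0.0012578  -0.0033506   0.00117922 -0.00085304  0.00140702]
yel [203 245   7  48 212] [206.2 269.9] med [0.4991 0.1055 0.2047] z [0.2013 0.2047 0.2065]
   plane rect [0.5078 0.0203] [0.0049 0.0427] 21.11 mean [0.5084 0.0194]
yel [298 244   7  49 230] [300.9 269.8] med [0.523  0.1159 0.2048] z [0.201  0.2048 0.2065]
   plane rect [0.5786 0.0514] [0.0049 0.0436] 25.7 mean [0.579  0.0502]
blue [  232     0    45   253 10153] [253.4 121.8] med [0.4958 0.1459 0.143 ] z [0.142  0.143  0.1442]
   plane rect [0.5012 0.1331] [0.0257 0.154 ] 23.39 mean [0.4979 0.1406]
   axis deg -66.61359
blue [236 280  35  27 921] [253.4 292.9] med [0.5305 0.0655 0.1429] z [0.1419 0.1429 0.1438]
   plane rect [0.5445 0.0323] [0.0247 0.0215] 23.45 mean [0.5446 0.0326]
   axis deg 19.463247
w bar 11526 z 0.143 x 0.0466 0.1895 y -0.019 0.0193 slope -0.0041
s hub 394 z 0.1445 x -0.028 0.028 y -0.0221 0.023 slope 0.0028
s bar 435 z 0.1432 x 0.033 0.1433 y -0.0212 0.023 slope -0.0279
s end 34 z 0.1319 x 0.2006 0.2314 y 0.0141 0.0171 slope 0.3002
```

View pics/s7.png

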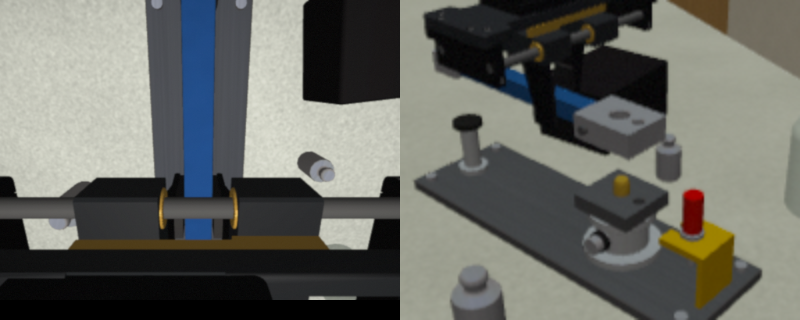

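The hub underside is at about z=0.1225, roughly 38 mm above the spigot tip. The bar is level (slope 0.004 rad), and the pin hangs in the slot. I'll hand it in.

```bash
python3 -c "
from rig import robot
print(robot.hand_in())"
```

```text
the job is handed in; nothing more can be done
None
```

The job is handed in at about 14.3 s of the 45 s allowed. The drive pin hangs in the slot of the yellow bracket, let go, and the gripper is holding the load arm above the spigot. The hand-in gave no verdict.

- **Pin:** After release it stood upright with its knob top at z=0.100 m, which puts the collar on the tab. The last picture shows it still in place.
- **Load arm grip:** It is held within about 1–2 mm of the balance point. The wrist force is −7.7 N, about the arm's full weight, with almost no moment.
- **Load arm position:** The hub's underside is about 38 mm above the spigot tip. The bar is level to about 0.004 rad, and the grip was within 0.5 mm of its planned place on the stand axis. The robot's joints are at rest.
- **Bystanders:** The bottle, weights and meter were not touched in any view I took. I did not measure their positions again at the end.
- **Disagreements:** The top and wrist cameras differed by about 1.5 mm on the stand's position, so I used the mean. A fit to the side view gave the bar a slope of 0.028 rad, but that view is partly hidden by the gripper. I trusted the wrist view instead.

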